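# Bed two packers on the blade rest

## Task

Build up the packing on the sprung blade rest so that it can carry the blade being carved: lay the long plain wooden packer on the seat, centred and lengthwise along it, let go, and press down on the middle of it from above for a moment until the seat sinks to its stop, to feel that it lies flat. Only then lay the short plain packer centred and lengthwise on top of the long one, let go, and press that down in the same way; finally leave the stack standing on the rest.

Things in the scene. Friction and masses are not known exactly. Their poses are not given: they have to be found in the camera images.
- long_packer: long packer: a plain solid pale wooden plate, 120 x 52 x 20 mm (its x, y, z), no holes, about 90 g, lying flat and loose on the bench. Origin: centre of its underside; x along its length, z up. Look-alikes on the bench, not listed: a plate of the same wood, 100 x 52 x 20 mm, with two 18 mm holes, and a round plywood disc, 90 mm across, with a hole
- short_packer: short packer: a plain solid pale wooden plate, 80 x 46 x 20 mm (its x, y, z), no holes, about 55 g, lying flat and loose on the bench. Origin: centre of its underside; x along its length, z up
- rest: blade rest, fixed to the bench: a plywood base block 170 x 110 x 24 mm (x, y, z) carrying on four springs a flat aluminium seat plate 150 x 90 x 10 mm, centred over the base and parallel to it, whose bare top lies 44 mm above the bench when not pressed. Origin: centre of the base's underside, on the bench, below the seat's centre; x along the length of base and seat, z up
- seat (a joint): how far the sprung seat has sunk, in m: 0 as it stands up, 0.006 at its lower stop; it moves straight down only. The packers' weight does not sink it; pressing on them begins to sink it at about 3.5 N, 4 mm needs about 9.5 N and the stop about 12.5 N; it springs back when let go
Mind the look-alikes: they are no part of the job. Several things look just like the rest: the one meant starts farthest to the robot's right.

How it is judged:
On the way, in this order (a step that is already met when the one before it is completed fails the run):
1. the long packer lies on the seat, centred, lengthwise and let go; the short one is not there yet (horizontal distance between long_packer and rest below 0.02 m and angle between the x axis of long_packer and the x axis of rest, either way round below 0.26 rad and z of long_packer in the frame of rest between 0.034 and 0.049 m and angle between long_packer's own z axis and vertical below 0.1 rad and value of joint seat below 0.002 m and horizontal distance between short_packer and rest above 0.1 m and contact force between the fingers and long_packer below 0.1 N and linear speed of long_packer below 0.02 m/s), for 0.2 s.
2. the long packer, with nothing on it yet, is pressed down onto the seat so that the seat sinks by more than 4 mm (horizontal distance between long_packer and rest below 0.02 m and angle between the x axis of long_packer and the x axis of rest, either way round below 0.26 rad and z of long_packer in the frame of rest between 0.034 and 0.049 m and angle between long_packer's own z axis and vertical below 0.1 rad and value of joint seat above 0.004 m and horizontal distance between short_packer and rest above 0.1 m and contact force between long_packer and rest above 6 N), for 0.2 s.
3. the short packer lies on the long one, centred, lengthwise and let go, the seat up again (horizontal distance between long_packer and rest below 0.02 m and angle between the x axis of long_packer and the x axis of rest, either way round below 0.26 rad and z of long_packer in the frame of rest between 0.034 and 0.049 m and angle between each of long_packer, short_packer's own z axis and vertical below 0.1 rad and horizontal distance between short_packer and long_packer below 0.02 m and angle between the x axis of short_packer and the x axis of long_packer, either way round below 0.26 rad and z of short_packer in the frame of long_packer between 0.016 and 0.025 m and value of joint seat below 0.002 m and contact force between the fingers and short_packer below 0.1 N and linear speed of short_packer below 0.02 m/s), for 0.2 s.
4. the short packer is pressed down onto the long one so that the seat sinks by more than 4 mm (horizontal distance between long_packer and rest below 0.02 m and angle between the x axis of long_packer and the x axis of rest, either way round below 0.26 rad and z of long_packer in the frame of rest between 0.034 and 0.049 m and angle between each of long_packer, short_packer's own z axis and vertical below 0.1 rad and horizontal distance between short_packer and long_packer below 0.02 m and angle between the x axis of short_packer and the x axis of long_packer, either way round below 0.26 rad and z of short_packer in the frame of long_packer between 0.016 and 0.025 m and value of joint seat above 0.004 m and contact force between short_packer and long_packer above 6 N), for 0.2 s.
At the end, for the whole second after the job is handed in: Long packer flat on the seat, short one flat on the long one, each centred within 20 mm and turned within 15 degrees of what it lies on; the seat up again (less than 2 mm sunk), both packers let go and at rest (all of step 3 and contact force between the fingers and long_packer below 0.1 N and linear speed of long_packer below 0.02 m/s); the robot touches nothing.
It also fails if it takes over 72 s, if anything falls off the work surface, if the arm or the gripper's body presses on something with over 40 N, if the wrist force passes 120 N, or if a joint passes its speed limit or range.

## Robot

A 7-joint arm with a two-finger parallel gripper is mounted at the origin on the work surface. World frame = base frame: x ahead of the robot, y to its left, z up, the work surface at z = 0. Lengths are in m, angles in rad, forces in N, time in s.
With the tool pointing down it reaches from about 0.425 to 0.875 m from the base axis. Payload 9.9 kg.
Tool frame: the origin (TCP) lies midway between the tips of the shut fingers; the grasp point (between the pads) lies bot.grip_depth behind it (bot.grip_depth is the distance from the TCP to the grasp point, in m); x points along the fingers, y is the direction in which the jaws open and shut, and the axes are right-handed (so a half turn about x gives the same grasp; the last joint's range is limited). The gripper opens to 85 mm and grips with 20 to 120 N. Pads are 22 mm wide; open, the fingers measure 114 mm over their backs; the gripper's body (76 mm by 85 mm) begins 54 mm behind the grasp point. The pads swing forward as they close: fully open they stand 13 mm farther back than shut.
Start: joints at [1.196, 0.576, 0.025, 1.437, -0.015, 1.129, -0.057], TCP at [0.194, -0.647, 0.231] pointing down, gripper open.
Joint ranges: [-2.76, 2.76], [-0.34, 2.15], [-1.52, 1.57], [0.19, 2.46], [-1.09, 4.23], [0.17, 1.99], [-2.82, 2.82]. Speed limits (rad/s): [2.22, 2.22, 3.01, 3.01, 3.14, 3.14, 3.14].

## Interface

Orientations are given as a rotation vector (axis times angle).
In Python, from plant import bot gives the robot as it stands. The module is installed in compiled form; this text tells all that it offers.
- The arm moves only by the shell command python3 -m handwheel 'ROWS' [FORCE]. ROWS is text: rows parted by semicolons, each of 5 numbers parted by spaces: the finger opening in cm, from 0 to 8.54, then the shift along the tool's x, y, z in cm, then the turn about the tool's x in rad. In form: gripper tx ty tz yaw; .... A call has 1 to 20 rows; each row is the pose to reach, as a shift and turn from the pose commanded when the call began, along the tool's axes at that moment; what a row does not reach only later rows make up. A row lasts 1/12 s, in which the tool goes at most 41.7 mm and 7.16 degrees, less where a joint would pass 70% of its speed; a pose out of reach is approached as far as the arm can. A call with a gripper value outside its range is refused whole. The fingers move at their own pace and stop on an object; FORCE is the grip in N (left out, the last holds). Time passes only in rows, so rows that repeat a pose let the fingers close. It gives the time, the measured TCP pose, the force and the opening at its end, in the units of the state.
- bot.get_obs(): the state, without advancing time (a new reading comes with each control period).
- bot.read_camera(name): name is "side" or "top" or "wrist"; returns a dict with "pixels" (480x640x3 uint8, red, green, blue), "vertical_fov" (degrees; the focal length in pixels is half the picture's height over the tangent of half this angle, whatever the lens; pixels are square), "cx", "cy" (the principal point, pixels), "R" (3x3) and "t" (3): a world point X has camera coordinates R X + t. Camera axes: x right, y down, z forward; pixel columns grow to the right and rows downward; lengths in m; the calibration is good to about 2 mm. A picture is of the moment at which its call begins. There is no depth.
- bot.close_job(): hands the job in, once; it reports no verdict.
The state is a dict: "time": time; "joint_pos": joint angles; "qvel": joint speeds; "joint_efforts": joint torques, N m; "ee_pos": TCP position; "orientation": TCP orientation; "force": force on the tool from outside, world axes, zero at the start; "torque": the same for the moment, N m; "opening": finger opening in m.
Only numpy, scipy, OpenCV 4.12 (cv2) and the standard library are available. Lean on these libraries where they do the work, as an engineer would, in place of code of your own. Each camera call takes 0.05 s, during which the arm holds its last target. There are 200 camera calls.

## Working session

There is one attempt and no reset: what is moved stays moved. The work goes in short steps, Python scripts to look and compute and a shell command to move; the robot and the scene stay as the last step left them, time stands still between calls to the robot, and variables do not carry over. Pictures are saved under pics/ and viewed, on a budget of 10 in all, crops included, one or two more only if the job needs it, and the job is handed in when it is done.

```bash
mkdir -p pics; ls; python3 - <<'E'
from plant import bot
import cv2,numpy as np
print(bot.get_obs(),bot.grip_depth)
ims=[]
for n in("top","side","wrist"):
    c=bot.read_camera(n); cv2.imwrite(f"pics/{n}0.png",c["pixels"][:,:,::-1]); print(n,c["vertical_fov"],c["cx"],c["cy"],np.round(c["R"],3).tolist(),c["t"])
E
```

```text
pics
{'time': 0.0, 'joint_pos': array([ 1.19624121,  0.57652402,  0.02486792,  1.43789908, -0.01499032,
        1.12900234, -0.05650887]), 'qvel': array([-0.00051504,  0.00036701, -0.00015413,  0.00050383, -0.00019142,
        0.0004434 , -0.00107191]), 'joint_efforts': array([ 5.55156475e-04, -7.65763593e+01,  2.25062013e+00, -2.85971081e+01,
        1.52242568e-02,  1.28217379e-02, -1.24065093e-05]), 'ee_pos': array([ 0.19336672, -0.6462417 ,  0.23045179]), 'orientation': array([ 2.06560083,  0.30417062, -2.06632038]), 'force': array([-0.17620668, -0.92464253,  1.00405458]), 'torque': array([ 0.0039096 , -0.0237838 ,  0.05106868]), 'opening': 0.08513932638449738} 0.0187
top 43.60604376837424 314.4819143358145 235.27881525861497 [[-0.01, -1.0, -0.012], [-0.993, 0.011, -0.12], [0.12, 0.01, -0.993]] [0.01756463 0.45849468 1.20677927]
side 54.40181776543228 317.8156170150577 235.89339582721541 [[-0.953, -0.301, -0.005], [-0.232, 0.745, -0.625], [0.192, -0.595, -0.781]] [0.41606944 0.10774641 0.95708527]
wrist 67.2694292950523 324.3471601718507 241.89786538238104 [[0.287, -0.958, -0.003], [-0.911, -0.274, 0.307], [-0.295, -0.086, -0.952]] [-0.6722709  -0.04102744  0.3814114 ]
```

View pics/top0.png

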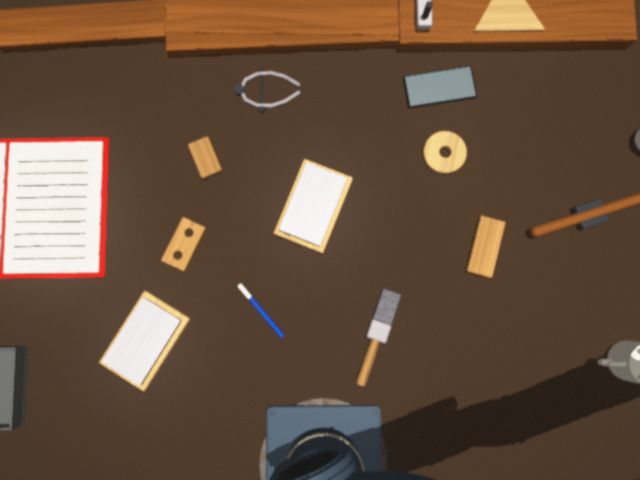

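View pics/side0.png

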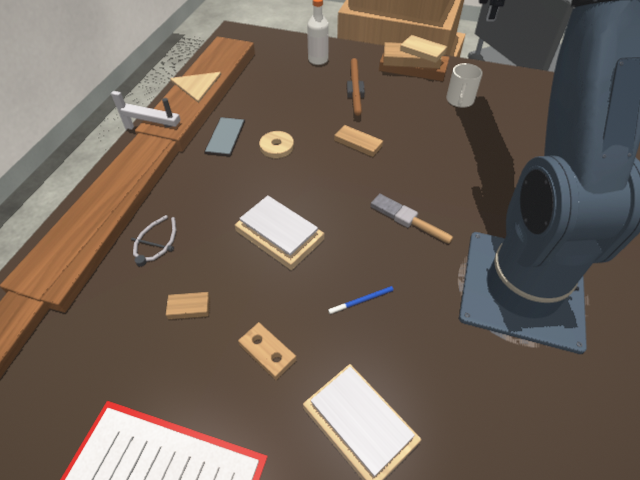

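Candidates for the long packer are the plain plate at top (487,246), the two-hole plate (183,243), the disc (445,152), the short plate (205,157) and the grey-blue plate (440,87). By the description I choose (487,246) as long and (205,157) as short. Candidates for the rest are (313,205) and (145,340); the one farther right is (313,205). Next I measure these and check them in a close crop.

```bash
cat > h.py <<'E'
import cv2,numpy as np
from plant import bot
def ray(c,uv,z):
    f=240/np.tan(np.radians(c["vertical_fov"]/2)); R=np.array(c["R"]);t=np.array(c["t"])
    C=-R.T@t; uv=np.atleast_2d(uv).astype(float)
    d=np.c_[(uv[:,0]-c["cx"])/f,(uv[:,1]-c["cy"])/f,np.ones(len(uv))]@R
    return (C+d*((z-C[2])/d[:,2])[:,None])[:,:2]
def rect(c,box,z,kind,vmin=0):
    x0,y0,x1,y1=box; hsv=cv2.cvtColor(c["pixels"],cv2.COLOR_RGB2HSV)
    H,S,V=[hsv[...,i] for i in range(3)]
    m=((H<30)&(S>70)&(V>vmin)) if kind=="wood" else ((S<60)&(V>vmin))
    k=np.zeros(m.shape,np.uint8); k[y0:y1,x0:x1]=m[y0:y1,x0:x1]
    cs,_=cv2.findContours(k,cv2.RETR_EXTERNAL,cv2.CHAIN_APPROX_NONE); b=max(cs,key=cv2.contourArea)
    w=ray(c,b.reshape(-1,2),z); r=cv2.minAreaRect((w*1000).astype(np.float32))
    p=cv2.boxPoints(r); e=[p[1]-p[0],p[2]-p[1]]; e=max(e,key=np.linalg.norm)
    return np.round(r[0],1),np.round(sorted(r[1]),1),round(float(np.degrees(np.arctan2(e[1],e[0])))%180,1)
E
python3 - <<'E'
from h import *
t=bot.read_camera("top"); s=bot.read_camera("side")
for v in(110,130,150):
    print(v,"long",rect(t,(460,205,515,285),.02,"wood",v),rect(s,(325,118,392,162),.02,"wood",v))
    print(v,"short",rect(t,(180,130,230,185),.02,"wood",v),rect(s,(158,285,215,325),.02,"wood",v))
for v in(120,150,180): print(v,"seat",rect(t,(265,150,365,260),.044,"white",v),rect(s,(225,190,330,272),.044,"white",v))
p=t["pixels"][:,:,::-1]; a=[cv2.resize(p[y:y+100,x:x+66],None,fx=4,fy=4,interpolation=2) for x,y in((455,195),(172,110),(280,155))]
cv2.imwrite("pics/crop.png",np.hstack(a))
E
```

```text
110 long (array([ 433.4, -340.5]), array([ 55.1, 123.6]), 163.8) (array([ 431.8, -333.7]), array([ 67.7, 126.7]), 163.2)
110 short (array([629.4, 243.3]), array([49. , 83.1]), 22.0) (array([626.8, 247.8]), array([55.1, 81.2]), 22.4)
130 long (array([ 433.4, -340.4]), array([ 53.8, 122. ]), 163.8) (array([ 431.5, -339.1]), array([ 55.6, 119.4]), 163.7)
130 short (array([629.4, 243.5]), array([47.3, 81.1]), 22.6) (array([628.2, 244.9]), array([47.3, 80.2]), 22.4)
150 long (array([ 433.3, -340.5]), array([ 52.3, 120.7]), 163.8) (array([ 431.8, -339.4]), array([ 53.6, 118.6]), 163.7)
150 short (array([629.3, 243.6]), array([45.9, 79.5]), 22.6) (array([628.5, 244.9]), array([45.9, 78.7]), 22.4)
120 seat (array([522.5,  15.5]), array([ 91.7, 152.4]), 157.7) (array([521.1,  18.5]), array([ 96.8, 156.9]), 157.5)
150 seat (array([522.5,  15.5]), array([ 91.7, 152.4]), 157.7) (array([520.8,  17.9]), array([ 93.9, 154.6]), 157.6)
180 seat (array([522.5,  15.5]), array([ 91.7, 152.4]), 157.7) (array([522.2,  15.9]), array([ 90. , 150.2]), 157.5)
```

View pics/crop.png

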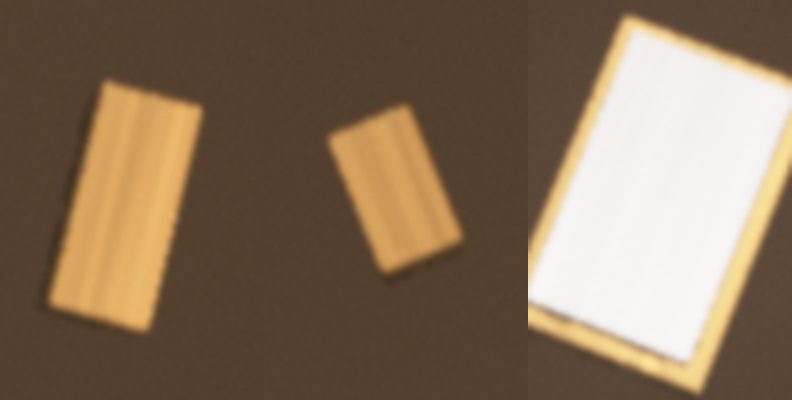

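The crop shows two plain plates without holes: long at left in the crop (top 487,246), short in the middle (205,157). The rest's white seat is at right (313,205). The two views agree to about 2 mm and the sizes match. I take long as (432.5,-340) at 163.7°, short as (629,244) at 22.5° and the seat as (522.4,15.7) at 157.6°.

```bash
cat >> h.py <<'E'
from scipy.spatial.transform import Rotation as Ro
def go(x,y,z,jaw,R0=None):
    o=bot.get_obs(); R=Ro.from_rotvec(o["orientation"]).as_matrix()
    d=R.T@(np.array([x,y,z])-o["ee_pos"])*100
    a=np.arctan2(R[1,1],R[0,1]); w=(np.radians(jaw)-a+np.pi/2)%np.pi-np.pi/2
    print("p",np.round(o["ee_pos"],4),"F",np.round(o["force"],1),"open",round(o["opening"],4),"t",round(o["time"],2),"q",np.round(o["joint_pos"],2))
    print("toolx",np.round(R[:,0],3),"jaw",round(np.degrees(a),1),"-> shift cm",np.round(d,2),"yaw",round(-w,3))
E
python3 -c "
from h import *
go(.4325,-.340,.06,73.7)"
```

```text
p [ 0.1935 -0.6465  0.2309] F [0.4 0.1 0.6] open 0.0856 t 0.25 q [ 1.2   0.58  0.02  1.44 -0.02  1.13 -0.06]
toolx [-0.     0.001 -1.   ] jaw -73.3 -> shift cm [ 17.11 -22.49 -31.68] yaw 0.575
```

```bash
python3 -m handwheel '8.5 3 -4 -6 0.12; 8.5 6 -6 -9 0.24; 8.5 10 -8 -12 0.36; 8.5 10 -11 -15 0.48; 8.5 10 -13 -18 0.575; 8.5 10 -15 -21 0.575; 8.5 10 -17 -24 0.575; 8.5 10 -19 -27 0.575; 8.5 10 -21 -30 0.575; 8.5 12 -22.5 -31.7 0.575; 8.5 15 -22.5 -31.7 0.575; 8.5 17.1 -22.5 -31.7 0.575; 8.5 17.1 -22.5 -31.7 0.575; 8.5 17.1 -22.5 -31.7 0.575; 8.5 17.1 -22.5 -31.7 0.575' 40; python3 -c "
from h import *
go(.4325,-.340,.002,73.7)
c=bot.read_camera('wrist'); cv2.imwrite('pics/w1.png',c['pixels'][:,:,::-1])"
```

```text
time: 1.5
ee_pos: [0.4327, -0.3412, 0.0613]
orientation: [-2.069, 0.298, 2.068]
force: [-0.9, -0.9, 0.6]
opening: 0.0851
p [ 0.4327 -0.3412  0.0613] F [-0.9 -0.9  0.6] open 0.0851 t 1.5 q [ 0.49  0.61  0.14  1.96 -0.15  0.58 -1.12]
toolx [ 0.001 -0.001 -1.   ] jaw -106.4 -> shift cm [ 5.93 -0.11  0.06] yaw -0.001
```

View pics/w1.png

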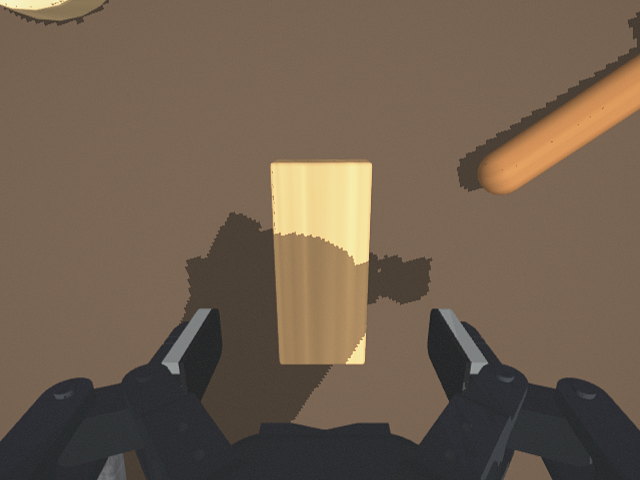

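The plate (columns 272–371) is centred between the fingers (inner edges about 218 and 428), with nothing beside it. I lower the open fingers and grip.

```bash
python3 -m handwheel '8.5 2.5 -0.1 0 0; 8.5 4.5 -0.1 0.1 0; 8.5 5.9 -0.1 0.1 0; 8.5 5.9 -0.1 0.1 0; 8.5 5.9 -0.1 0.1 0; 4 5.9 -0.1 0.1 0; 4 5.9 -0.1 0.1 0; 4 5.9 -0.1 0.1 0; 4 5.9 -0.1 0.1 0; 4 5.9 -0.1 0.1 0; 4 5.9 -0.1 0.1 0; 4 5.9 -0.1 0.1 0; 4 5.9 -0.1 0.1 0; 4 5.9 -0.1 0.1 0' 40; python3 -c "
from h import *
go(.5224,.0157,.16,67.6)"
```

```text
time: 2.72
ee_pos: [0.4326, -0.3395, 0.0027]
orientation: [-2.071, 0.297, 2.067]
force: [-0.4, 1.0, 8.3]
opening: 0.051
p [ 0.4326 -0.3395  0.0027] F [-0.4  1.   8.3] open 0.051 t 2.72 q [ 0.51  0.7   0.11  2.   -0.17  0.45 -1.11]
toolx [ 0.002 -0.001 -1.   ] jaw -106.3 -> shift cm [-15.76 -36.6    1.32] yaw 0.107
```

```bash
python3 -m handwheel '4 -1 0 0 0; 4 -3 0 0 0; 4 -6 0 0 0; 4 -9 -1 0 0; 4 -12 -3 0.1 0; 4 -12 -6 0.2 0.02; 4 -12 -9 0.3 0.04; 4 -12 -12 0.4 0.06; 4 -12 -15 0.5 0.08; 4 -12 -18 0.6 0.1; 4 -12 -21 0.8 0.107; 4 -12 -24 0.9 0.107; 4 -12 -27 1 0.107; 4 -12 -30 1.1 0.107; 4 -12 -33 1.2 0.107; 4 -12 -35 1.3 0.107; 4 -12 -36.5 1.3 0.107; 4 -12 -36.6 1.3 0.107; 4 -12 -36.6 1.3 0.107; 4 -12 -36.6 1.3 0.107'; python3 -c "
from h import *
go(.5224,.0157,.048,67.6)
a=[]
for n in ('wrist','side'):
    c=bot.read_camera(n); a.append(c['pixels'][:,:,::-1])
cv2.imwrite('pics/w2.png',cv2.resize(np.vstack(a),(400,600)))"
```

```text
time: 4.38
ee_pos: [0.5219, 0.0149, 0.1218]
orientation: [-2.007, 0.399, 2.006]
force: [-0.2, -1.2, -0.8]
opening: 0.051
p [0.5219 0.0149 0.1218] F [-0.2 -1.2 -0.8] open 0.051 t 4.38 q [-0.28  0.5   0.24  1.98 -0.18  0.68 -1.89]
toolx [ 0. -0. -1.] jaw -112.5 -> shift cm [ 7.38 -0.09 -0.02] yaw -0.001
```

View pics/w2.png

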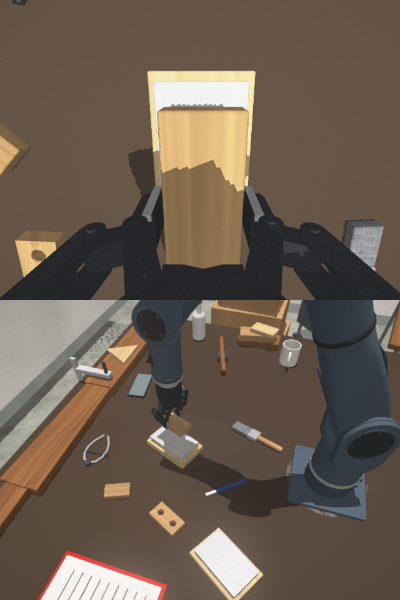

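The wrist view (top half) shows the plate held level and square between the fingers over the seat, with its long axis along the seat's. I lower it and let go.

```bash
python3 -m handwheel '4 3 -0.1 0 0; 4 5 -0.1 0 0; 4 6.5 -0.1 0 0; 4 7.1 -0.1 0 0; 4 7.4 -0.1 0 0; 4 7.4 -0.1 0 0; 4 7.4 -0.1 0 0; 6 7.4 -0.1 0 0; 7 7.4 -0.1 0 0; 7 7.4 -0.1 0 0; 7 7.4 -0.1 0 0; 7 7.2 -0.1 0 0; 7 6 -0.1 0 0; 7 3 -0.1 0 0; 4 0 -0.1 0 0; 0 -2 -0.1 0 0; 0 -2 -0.1 0 0; 0 -2 -0.1 0 0; 0 -2 -0.1 0 0; 0 -2 -0.1 0 0'; python3 -c "
from h import *
go(.5224,.0157,.066,67.6)
c=bot.read_camera('wrist'); cv2.imwrite('pics/w3.png',c['pixels'][:,:,::-1])"
```

```text
time: 6.15
ee_pos: [0.5219, 0.017, 0.1404]
orientation: [-2.005, 0.398, 2.009]
force: [0.3, -0.2, -0.5]
opening: -0.0001
p [0.5219 0.017  0.1404] F [ 0.3 -0.2 -0.5] open -0.0001 t 6.15 q [-0.3   0.47  0.25  1.96 -0.17  0.73 -1.9 ]
toolx [-0.002 -0.    -1.   ] jaw -112.4 -> shift cm [ 7.44  0.09 -0.11] yaw -0.0
```

View pics/w3.png

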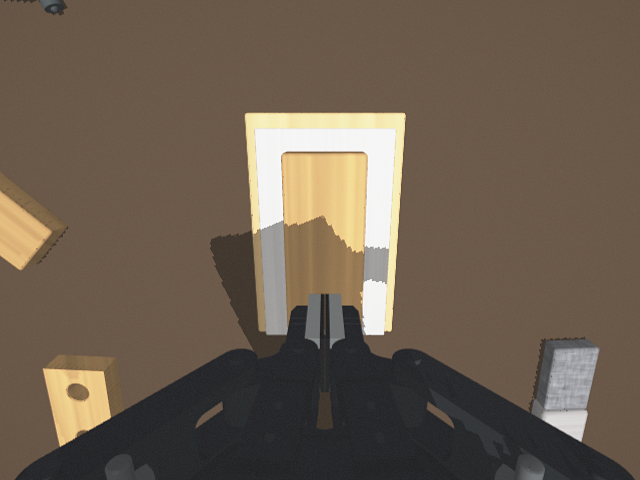

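The plate lies on the seat laterally centred (plate 282–367, seat 255–396) with margin at the far end. I check that numerically and press.

```bash
python3 - <<'E'
from h import *
c=bot.read_camera('wrist')
pl=ray(c,[[282,153],[367,153]],.064); se=ray(c,[[255,129],[395,129]],.044)
print(pl,se)
u=np.array([np.cos(np.radians(157.6)),np.sin(np.radians(157.6))]); C=np.array([.5224,.0157])
print((pl.mean(0)-C)@u,(se.mean(0)-C)@u)
E
python3 -m handwheel '0 3 0.1 -0.1 0; 0 6 0.1 -0.1 0; 0 7.3 0.1 -0.1 0; 0 7.7 0.1 -0.1 0; 0 8 0.1 -0.1 0; 0 8.3 0.1 -0.1 0; 0 8.3 0.1 -0.1 0; 0 8.3 0.1 -0.1 0; 0 8.3 0.1 -0.1 0'
```

```text
[[ 0.58869798  0.01755088]
 [ 0.56950532 -0.02898695]] [[ 0.60821435  0.02989184]
 [ 0.57440054 -0.05210069]]
-0.06058506541687913 -0.07392247676937652
time: 7.0
ee_pos: [0.5213, 0.0155, 0.0589]
orientation: [-2.004, 0.398, 2.01]
force: [-7.8, 0.4, 10.3]
opening: 0.0
```

```bash
python3 -m handwheel '0 0.15 0 0 0; 0 0.2 0 0 0; 0 0.2 0 0 0; 0 0.2 0 0 0; 0 0.2 0 0 0'
```

```text
time: 7.42
ee_pos: [0.5214, 0.0155, 0.058]
orientation: [-2.004, 0.398, 2.009]
force: [-12.0, 0.9, 25.1]
opening: 0.0001
```

At the stop: 6 mm down, 25 N. I lift clear and work out the move to the short packer.

```bash
python3 -m handwheel '0 -0.3 0 0 0; 0 -1 0 0 0; 0 -3 0 0 0; 0 -6 0 0 0; 2 -9 0 0 0; 4 -9 0 0 0; 4 -9 0 0 0; 4 -9 0 0 0'; python3 -c "
from h import *
go(.629,.244,.06,112.5)
c=bot.read_camera('wrist');"
```

```text
time: 8.08
ee_pos: [0.5231, 0.0157, 0.1464]
orientation: [-2.007, 0.397, 2.006]
force: [-1.0, -0.6, -0.7]
opening: 0.0398
p [0.5231 0.0157 0.1464] F [-1.  -0.6 -0.7] open 0.0398 t 8.08 q [-0.3   0.47  0.26  1.95 -0.17  0.74 -1.9 ]
toolx [ 0.001  0.    -1.   ] jaw -112.4 -> shift cm [  8.65 -25.14  -1.08] yaw -0.784
```

```bash
python3 -m handwheel '4 0 -2 0 -0.1; 6 0 -5 -0.2 -0.22; 8.5 0 -8 -0.4 -0.34; 8.5 0 -11 -0.5 -0.46; 8.5 0 -14 -0.6 -0.58; 8.5 0 -17 -0.8 -0.7; 8.5 0 -20 -0.9 -0.784; 8.5 2 -23 -1 -0.784; 8.5 5 -25.1 -1.1 -0.784; 8.5 8 -25.1 -1.1 -0.784; 8.5 8.6 -25.1 -1.1 -0.784; 8.5 8.6 -25.1 -1.1 -0.784; 8.5 8.6 -25.1 -1.1 -0.784; 8.5 8.6 -25.1 -1.1 -0.784'; python3 -c "
from h import *
go(.629,.244,.003,112.5)
c=bot.read_camera('wrist'); cv2.imwrite('pics/w4.png',c['pixels'][:,:,::-1])
t=bot.read_camera('top'); p=t['pixels']
print('long on seat',rect(t,(265,150,365,260),.064,'wood',100))
cv2.imwrite('pics/t4.png',p[:,:,::-1])"
```

```text
time: 9.3
ee_pos: [0.63, 0.2426, 0.062]
orientation: [2.009, 0.398, -2.005]
force: [0.2, -0.2, 0.7]
opening: 0.0851
p [0.63   0.2426 0.062 ] F [ 0.2 -0.2  0.7] open 0.0851 t 9.3 q [-0.46  0.74  0.03  1.62 -0.03  0.78 -1.59]
toolx [ 0.002  0.    -1.   ] jaw -67.6 -> shift cm [ 5.9  -0.17  0.04] yaw -0.001
long on seat (array([509. ,   3.3]), array([156.9, 180.3]), 159.0)
```

View pics/w4.png

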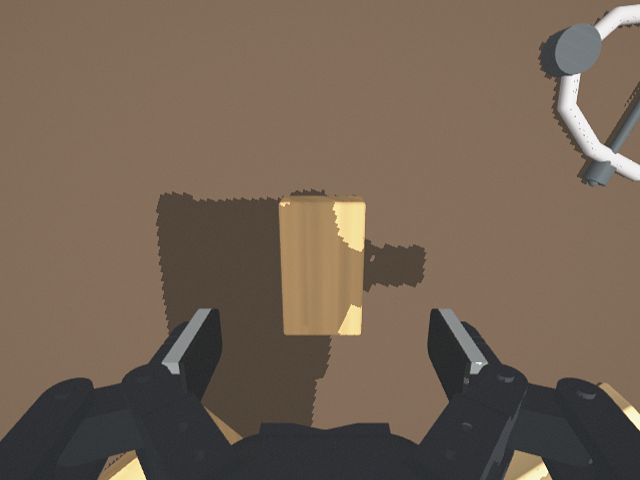

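View pics/t4.png

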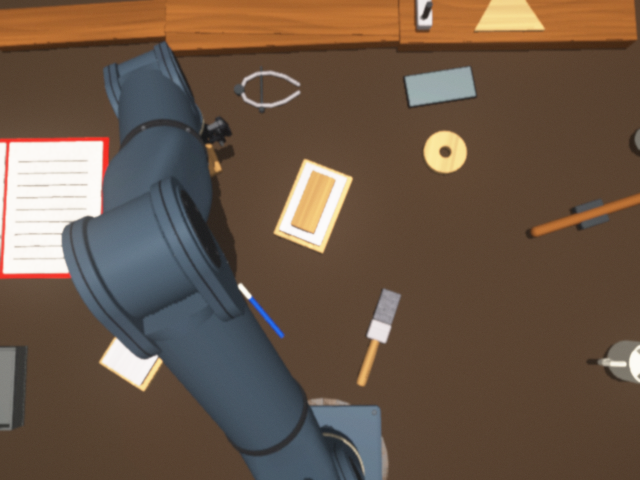

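Wrist view: the short packer (280–365) is centred between the fingers. Top view: the long packer is centred on the seat at about (313,203). I grip the short one.

```bash
python3 -m handwheel '8.5 2.5 -0.1 0 0; 8.5 4.5 -0.2 0 0; 8.5 5.8 -0.2 0 0; 8.5 5.8 -0.2 0 0; 8.5 5.8 -0.2 0 0; 3.5 5.8 -0.2 0 0; 3.5 5.8 -0.2 0 0; 3.5 5.8 -0.2 0 0; 3.5 5.8 -0.2 0 0; 3.5 5.8 -0.2 0 0; 3.5 5.8 -0.2 0 0; 3.5 5.8 -0.2 0 0; 3.5 5.8 -0.2 0 0; 3.5 5.8 -0.2 0 0' 40; python3 - <<'E'
from h import *
t=bot.read_camera('top'); hsv=cv2.cvtColor(t['pixels'],cv2.COLOR_RGB2HSV)
m=((hsv[...,1]>70)).astype(np.uint8); k=np.zeros_like(m); k[150:260,265:365]=m[150:260,265:365]
n,l,s,ce=cv2.connectedComponentsWithStats(k)
i=l[202,313]; cs,_=cv2.findContours((l==i).astype(np.uint8),0,1); b=max(cs,key=cv2.contourArea)
r=cv2.minAreaRect((ray(t,b.reshape(-1,2),.064)*1000).astype(np.float32)); print("long",r)
go(.5224,.0157,.16,67.6)
E
```

```text
time: 10.57
ee_pos: [0.6289, 0.2455, 0.0036]
orientation: [2.008, 0.399, -2.004]
force: [-0.7, -0.4, 5.0]
opening: 0.0449
long ((522.4713134765625, 15.331523895263672), (50.689510345458984, 119.66867065429688), 67.59857177734375)
p [0.6289 0.2455 0.0036] F [-0.8 -0.1  5.4] open 0.0451 t 10.62 q [-0.46  0.82  0.03  1.65 -0.03  0.68 -1.59]
toolx [ 0.002  0.001 -1.   ] jaw -67.5 -> shift cm [-15.67  17.15  18.61] yaw 0.784
```

Long packer on the seat: (522.5,15.3), 157.6°, so centred within 1 mm. I carry the short one over.

```bash
python3 -m handwheel '3.5 -1 0 0 0; 3.5 -3 0 0 0; 3.5 -6 0 0 0; 3.5 -9 0 0 0; 3.5 -12 1 1 0.05; 3.5 -15 3 3 0.15; 3.5 -15.7 5 5 0.25; 3.5 -15.7 7 7 0.35; 3.5 -15.7 9 9 0.45; 3.5 -15.7 11 11 0.55; 3.5 -15.7 13 13.5 0.65; 3.5 -15.7 15 16 0.75; 3.5 -15.7 16.5 18 0.784; 3.5 -15.7 17.1 18.6 0.784; 3.5 -15.7 17.1 18.6 0.784; 3.5 -15.7 17.1 18.6 0.784; 3.5 -15.7 17.1 18.6 0.784'; python3 -c "
from h import *
go(.5224,.0155,.0685,67.6)
c=bot.read_camera('wrist'); cv2.imwrite('pics/w5.png',c['pixels'][:,:,::-1])"
```

```text
time: 12.03
ee_pos: [0.5228, 0.0177, 0.1596]
orientation: [-2.009, 0.394, 2.007]
force: [0.6, 1.4, -0.4]
opening: 0.0449
p [0.5228 0.0177 0.1596] F [ 0.6  1.4 -0.4] open 0.0449 t 12.03 q [-0.31  0.45  0.26  1.94 -0.16  0.78 -1.91]
toolx [ 0.001  0.001 -1.   ] jaw -112.3 -> shift cm [ 9.11  0.23 -0.04] yaw 0.002
```

View pics/w5.png

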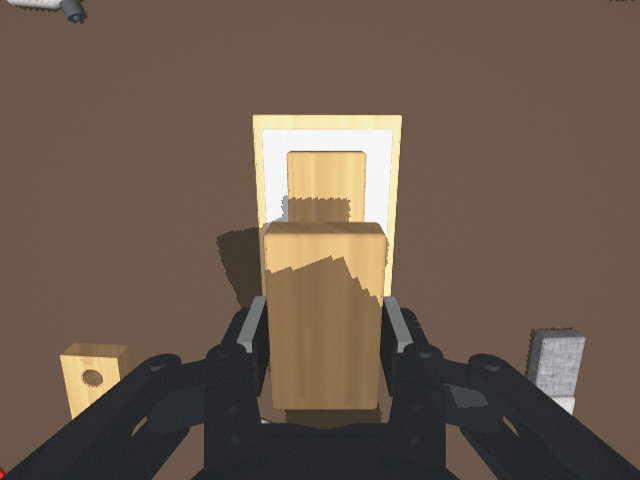

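The short packer is held level and square over the long one. I lower it, let go, and rise.

```bash
python3 -m handwheel '3.5 3 0.1 0 0; 3.5 6 0.2 0 0; 3.5 8 0.2 0 0; 3.5 8.8 0.2 0 0; 3.5 9.1 0.2 0 0; 3.5 9.15 0.2 0 0; 3.5 9.15 0.2 0 0; 5 9.15 0.2 0 0; 6.5 9.15 0.2 0 0; 6.5 9.15 0.2 0 0; 6.5 9.15 0.2 0 0; 6.5 9 0.2 0 0; 6.5 8 0.2 0 0; 6.5 5 0.2 0 0; 4 2 0.2 0 0; 0 0 0.2 0 0; 0 0 0.2 0 0; 0 0 0.2 0 0; 0 0 0.2 0 0; 0 0 0.2 0 0'; python3 -c "
from h import *
go(.5224,.0155,.084,67.6)
c=bot.read_camera('wrist'); cv2.imwrite('pics/w6.png',c['pixels'][:,:,::-1])"
```

```text
time: 13.75
ee_pos: [0.5205, 0.0143, 0.1587]
orientation: [-2.006, 0.398, 2.008]
force: [-1.4, -0.2, 0.4]
opening: -0.0002
p [0.5205 0.0143 0.1587] F [-1.4 -0.2  0.4] open -0.0002 t 13.75 q [-0.3   0.45  0.27  1.94 -0.16  0.77 -1.9 ]
toolx [-0.001 -0.    -1.   ] jaw -112.4 -> shift cm [ 7.47 -0.19 -0.14] yaw -0.0
```

View pics/w6.png

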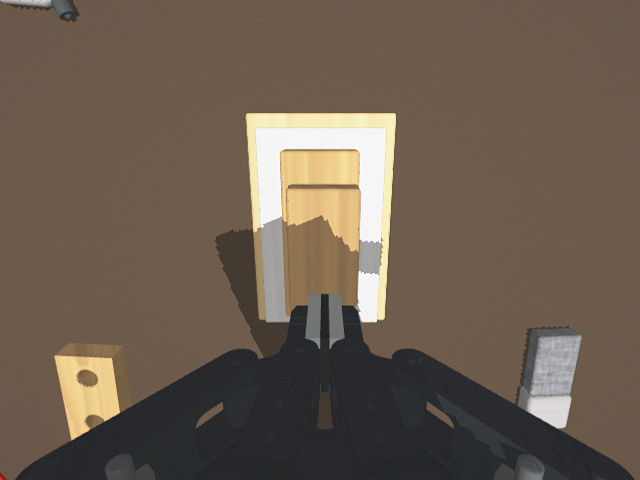

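The short packer lies square on the long one (288–359 over 281–359). I press.

```bash
python3 -m handwheel '0 3 -0.1 -0.1 0; 0 6 -0.1 -0.1 0; 0 7.1 -0.1 -0.1 0; 0 7.5 -0.1 -0.1 0; 0 7.8 -0.1 -0.1 0; 0 8.1 -0.1 -0.1 0; 0 8.2 -0.1 -0.1 0; 0 8.2 -0.1 -0.1 0; 0 8.2 -0.1 -0.1 0; 0 8.2 -0.1 -0.1 0'
```

```text
time: 14.63
ee_pos: [0.5207, 0.0148, 0.0781]
orientation: [-2.004, 0.398, 2.01]
force: [-7.6, 1.0, 12.3]
opening: -0.0001
```

```bash
python3 -m handwheel '0 0.15 0 0 0; 0 0.2 0 0 0; 0 0.2 0 0 0; 0 0.2 0 0 0; 0 0.2 0 0 0'
```

```text
time: 15.05
ee_pos: [0.5208, 0.0148, 0.0778]
orientation: [-2.004, 0.397, 2.008]
force: [-14.6, 1.1, 38.6]
opening: 0.0
```

Firmly at the stop. I release and move aside toward the clear left to look.

```bash
python3 -m handwheel '0 -0.2 0 0 0; 0 -1 0 0 0; 0 -3 0 0 0; 0 -6 0 0 0; 0 -9 0 0 0; 0 -12 0 0 0; 0 -12 -3 0 0; 0 -12 -6 0 0; 0 -12 -10 0 0; 0 -12 -14 0 0; 0 -12 -18 0 0; 0 -12 -22 0 0; 0 -12 -22 0 0; 0 -12 -22 0 0; 0 -12 -22 0 0; 0 -12 -22 0 0'; python3 - <<'E'
from h import *
go(.5224,.0155,.084,67.6)
t=bot.read_camera('top'); s=bot.read_camera('side')
print(rect(t,(265,150,365,260),.044,'white',150))
a=[cv2.resize(c['pixels'][y:y+110,x:x+120,::-1],None,fx=3.3,fy=3.3,interpolation=2) for c,x,y in((t,255,150),(s,220,170))]
cv2.imwrite('pics/end.png',np.hstack(a))
E
```

```text
time: 16.38
ee_pos: [0.6063, 0.2166, 0.1957]
orientation: [-2.007, 0.4, 2.006]
force: [-0.1, -0.1, -0.3]
opening: 0.0005
p [0.6063 0.2166 0.1957] F [-0.1 -0.1 -0.3] open 0.0005 t 16.38 q [-0.58  0.57  0.27  1.58 -0.17  1.01 -2.22]
toolx [ 0.    -0.001 -1.   ] jaw -112.5 -> shift cm [11.18 21.78  0.06] yaw -0.002
(array([522.8,  15.2]), array([ 93.5, 153.4]), 157.6)
```

View pics/end.png

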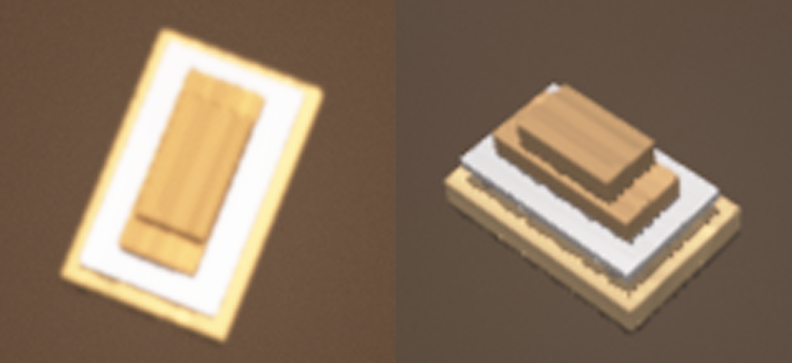

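The stack stands square with the seat up, and the top view shows the short packer's top from about (194,97) to (205,240) in the crop. I check its offset from the corners and hand in if it is within 10 mm.

```bash
python3 - <<'E'
from h import *
t=bot.read_camera('top')
p=np.array([[135,217],[205,240],[190,92],[256,115]])/3.3+[255,150]
w=ray(t,p,.084)*1000; c=w.mean(0); print(w.round(),c.round(1))
if np.hypot(*(c-[522.5,15.3]))<10: bot.close_job(); print("closed")
E
```

```text
[[491.  48.]
 [477.   7.]
 [567.  15.]
 [552. -25.]] [521.6  11.3]
the job is handed in; nothing more can be done
closed
```

The job is handed in: the stack is built on the right-hand rest, both packers were pressed down, and it is left standing. It took about 16.5 s of the 72 s; no verdict was reported.

- **Long packer:** laid on the seat and let go. In the top view it measured within 1 mm of the seat's centre and in line with it. Pressing took the seat to its stop, with 25 N on the tool.
- **Short packer:** laid on the long one and let go. Pressing took the seat to its stop again, with 38.6 N. That was firmer than planned and close to the 40 N limit for the arm and gripper body, though it was the fingertips that pressed.
- **Last checks:** the top and side pictures show the stack square on the rest with the seat up again. The short packer's centre is about 4 mm from the long one's, taken from corners read by eye. The arm was well clear, with a force reading near zero.
- **Disagreements:** only small ones, with positions from the top and side cameras differing by about 2 mm. My first automatic reading of the long packer on the seat picked up the base rim instead. I discarded it and measured again.

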